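Change the plane iron kept in the slide-lid case

ROBOT

A 7-joint arm with a two-finger parallel gripper is mounted at the origin on a cart in front of the work surface, level with it; the furniture and walls round the work are solid. World frame = base frame: x ahead of the robot, y to its left, z up, the work surface at z = 0. Lengths are in m, angles in rad, forces in N, time in s.
With the tool pointing down it reaches from about 0.35 to 0.9 m from the base axis. Payload 8.1 kg.
Tool frame: the origin (TCP) lies where the fingers leave the gripper's body, on its centre line; the fingertips stand 66 mm ahead of it and the grasp point (between the pads) lies 47 mm ahead of it; z points along the fingers, y is the line along which they close (so a half turn about z gives the same grasp; the last joint's range is limited). The gripper opens to 92 mm and grips with 3 to 60 N. Pads are 19 mm wide; open, the fingers measure 130 mm over their backs; the gripper's body (75 mm by 190 mm) begins 47 mm behind the grasp point.
Start: joints at [-1.283, 0.434, 0.025, 1.573, -0.012, 1.134, -0.075], TCP at [0.238, 0.578, 0.292] pointing down, gripper open.
Joint ranges: [-2.62, 2.62], [-0.44, 2.09], [-1.27, 1.32], [0.08, 2.57], [-1.32, 4.46], [0.12, 2], [-2.74, 2.74]. Speed limits (rad/s): [2.22, 2.22, 3.01, 3.01, 3.14, 3.14, 3.14].

INTERFACE

Orientations are given as a rotation vector (axis times angle).
In Python, from cell import arm gives the robot as it stands.
- The arm moves only by the tool send_rows, never from a script. Its argument "motion" is text: rows parted by semicolons, each of 7 numbers parted by spaces: the closure, from 0 (fully open) to 1 (shut), then the shift along the world's x, y, z in m, then the turn, a rotation vector about the world's x, y, z in degrees. A call has 1 to 5 rows; each row shifts and turns the commanded pose from where the row before left it; what a row does not reach is not made up. A row lasts 1/8 s, in which the tool goes at most 62.5 mm and 10.7 degrees, less where a joint would pass 70% of its speed; a pose out of reach is approached as far as the arm can. A call is refused whole if a number of a shift passes 0.0625 or a number of a turn 10.7, either way. A call with a gripper value outside its range is refused whole. The fingers move at their own pace and stop on an object; "force" is the grip in N (left out, the last holds). Time passes only in rows, so rows that do not move let the fingers close. It gives the time, the measured TCP pose, the force, the opening and the grip force at its end, in the units of the state.
- arm.observe(): the state, without advancing time (a new reading comes with each control period).
- arm.get_image(name): name is "scene" or "top"; returns (picture, depth): 420x560x3 uint8, blue, green, red; 420x560 float32, m along the optical axis (not along the pixel's ray), 0 where there is no reading.
- arm.camera_model(name): a dict with "fx", "fy", "cx", "cy" (pixels), "view" (4x4, takes a point from world to camera coordinates). Camera axes: x right, y down, z forward; pixel columns grow to the right and rows downward; lengths in m; the calibration is good to about 2 mm. A picture is of the moment at which its call begins. camera_model takes no time and is no camera call.
- arm.sign_off(): hands the job in; it is judged then, once.
The state is a dict: "clock": time; "joints": joint angles; "dq": joint speeds; "joint_efforts": joint torques, N m; "position": TCP position; "ee_rot": TCP orientation; "force": force on the tool from outside, world axes, zero at the start; "ft_torque": the same for the moment, N m; "width": opening from 0.0 (shut) to 1.0 (fully open); "gripper_force": force on a finger pad.
Only numpy, scipy, OpenCV 4.12 (cv2) and the standard library are available. Lean on these libraries where they do the work, as an engineer would, in place of code of your own. Each camera call takes 0.05 s, during which the arm holds its last target. There are 200 camera calls.

TASK

Slide the lid of the wooden blade case open, take the worn plane iron off its pin and lay it flat on the oilstone, ready for honing. Then lay the fresh, longer iron on the cork bed in its place, lying straight along the case with its slot over the locating pin, and slide the lid fully home until it has snapped over the end ridge. Set both irons down rather than dropping them, and leave the other tools where they lie.

Things in the scene. Friction and masses are not known exactly. Their poses are not given: they have to be found in the camera images.
- case: Pale wooden blade case, 112 (x) x 170 (y) x 41 mm high, screwed to the bench by four brass lugs on its long sides (reaching x = +-74 mm). Origin: centre of its underside; y along its length, z up. Inside it is 96 mm wide and 154 mm long, its floor at z = 6 mm. The -y end wall is full height; the lid slides out over the low +y end.
- bed_mid (a point): Middle of the cork top of the bed, on the case's centre at z = 18 mm; axes as the case's. The bed is 28 mm wide, so an iron overhangs it by 6 mm on either side and has 28 mm of room beside it for fingers. At the start the worn iron lies on the bed under the closed lid, its slot over the pin.
- pin_foot (a point): Foot of the one brass locating pin, on its axis, on the cork (z = 18 mm), 48 mm from the case's centre towards -y; axes as the case's. The pin is 7 mm thick and 10 mm high with a domed top. An iron is seated when its slot's centre is here and it lies straight along the case, its tail towards -y, its edge towards +y.
- lid (a joint): Slide of the lid along the case's +y, in m: 0 closed (at the start) to 0.140 at its stop, where the case is open as far as 63 mm to +y of its centre. It rubs with about 1 N and stays where it is left. The lid's underside is at z = 30 mm, its top at 36 mm; an iron perched on the pin stops it.
- end_ridge (a point): Middle of the ridge on the low +y end of the case, 81 mm from the case's centre, top at z = 28 mm. A bead on the lid's springy end lip has to be forced over it, with about 10 N in either direction, while joint lid is between 0.009 and 0.001 (the middle is 0.005); at 0.003 and less it has snapped home.
- lid_pull (a point): Centre of the dark wooden pull on the lid: a bar 46 mm across the case (x), 14 mm along it (y) and 16 mm high, standing on the lid's top (36 to 52 mm above the bench). It is 50 mm to +y of the case's centre with the lid closed and moves with the lid; axes as the case's.
- worn_iron: Worn plane iron, dull dark steel with two chips in its edge, 40 mm (x) x 98 mm (y) x 5 mm thick, 0.08 to 0.17 kg. Origin at the centre of its underside; its slotted tail points to -y, its bevelled edge to +y.
- fresh_iron: Fresh plane iron, bright steel, 40 mm (x) x 116 mm (y) x 5 mm thick, 0.10 to 0.20 kg, lying flat on the bare bench at the start. Origin at the centre of its underside; its slotted tail points to -y, its bevelled edge to +y (in the case the edge points to the case's +y).
- fresh_slot (a point): Centre of the fresh iron's slot at its underside, 38 mm from the iron's origin towards the tail. The slot goes right through, 11 mm wide (x) and 16 mm long (y), so it has 2 mm to spare on either side of the pin.
- stone: Oilstone: a dark wooden base 72 (x) x 176 (y) x 20 mm, fixed to the bench, with a grey stone 50 x 150 mm set in it whose flat top is 34 mm above the bench. Origin at the centre of the underside, y along its length. It and the fresh iron may change places.
- stone_top (a point): Centre of the stone's top face, 34 mm above the bench; axes as the stone's.
- marker: Black felt marker, 16 x 119 x 17 mm, lying loose between the case and the stone; not to be moved. Its length is its y.
- block_plane: Block plane, 49 x 160 x 47 mm, standing loose behind the case; not to be moved. Its length is its y.
There are look-alikes about, which are no part of the job. There is more than one size of the fresh_iron; the one meant has the size given above.

How it is judged:
By the outcome, as a careful person would: the job done as asked, in the order asked, and still so for the second after the job is handed in, with the robot touching nothing.
It also fails if it takes over 67 s, if anything falls off the work surface, if the arm or the gripper's body presses on something with over 40 N, if the wrist force passes 120 N, or if a joint passes its speed limit or range.

## Working session

There is one attempt and no reset: what is moved stays moved. The work goes in short steps, Python scripts to look and compute and a tool call to move; the robot and the scene stay as the last step left them, time stands still between calls to the robot, and variables do not carry over. Pictures are saved under pics/ and viewed, at most 13 in all, crops included, and the job is handed in when it is done.

Besides the shell and the picture viewer there is one more tool, called after "Emit:" by a JSON object that holds its "name" and its "arguments", one argument or row to a line. send_rows: Moves the arm, as the interface text tells. Its arguments: {"type":"object","properties":{"motion":{"type":"string"},"force":{"type":"number"}},"required":["motion"]}

```bash
mkdir -p pics
cat > h.py <<'E'
import numpy as np, cv2
from cell import arm
def ray(name,u,v,z):
    m=arm.camera_model(name);V=np.array(m["view"]);R,t=V[:3,:3],V[:3,3]
    c=-R.T@t;d=R.T@np.array([(u-m["cx"])/m["fx"],(v-m["cy"])/m["fy"],1])
    return c+d*(z-c[2])/d[2]
def cloud(name,depth):
    m=arm.camera_model(name);V=np.array(m["view"]);R,t=V[:3,:3],V[:3,3]
    v,u=np.mgrid[:420,:560];P=np.stack([(u-m["cx"])/m["fx"]*depth,(v-m["cy"])/m["fy"]*depth,depth],-1)
    return (P-t)@R
def pix(name,p):
    m=arm.camera_model(name);V=np.array(m["view"]);q=V[:3,:3]@np.array(p)+V[:3,3]
    return np.array([m["fx"]*q[0]/q[2]+m["cx"],m["fy"]*q[1]/q[2]+m["cy"]])
E
python3 - <<'E'
from h import *
for n in("top","scene"):
    p,d=arm.get_image(n);cv2.imwrite(f"pics/{n}0.png",p);np.save(n+"0.npy",d)
    V=np.array(arm.camera_model(n)["view"]);print(n,-V[:3,:3].T@V[:3,3],V[:3,:3].round(2).tolist(),arm.camera_model(n)["fx"])
s=arm.observe();print(s)
E
```

```text
top [ 0.49049585 -0.08766516  0.89571028] [[-0.02, -1.0, -0.02], [-0.99, 0.03, -0.1], [0.11, 0.02, -0.99]] 410.7250202991254
scene [ 0.09068512 -0.57339357  0.80480345] [[0.71, -0.7, 0.01], [-0.5, -0.52, -0.69], [0.49, 0.48, -0.73]] 398.43097121215436
{'clock': 0.1, 'joints': array([-1.28260428,  0.43511924,  0.0249634 ,  1.57397827, -0.01160875,
        1.13398971, -0.07513091]), 'dq': array([-0.00236126, -0.00029828,  0.00109745, -0.00240952,  0.00181265,
        0.0001784 , -0.00029998]), 'joint_efforts': array([ 2.73363177e-03, -6.69124174e+01,  9.88008566e-01, -3.15147936e+01,
       -6.04247209e-02,  3.74518870e-02,  2.94363736e-05]), 'position': array([0.23797406, 0.57754072, 0.29155519]), 'ee_rot': array([-6.10071885e-01, -3.08163173e+00,  2.10620296e-03]), 'force': array([-0.50104764,  0.3284005 ,  0.30179637]), 'ft_torque': array([ 0.00318012, -0.02258941,  0.0258594 ]), 'gripper_force': 0.0, 'width': 0.9986877906331715}
```

View pics/top0.png

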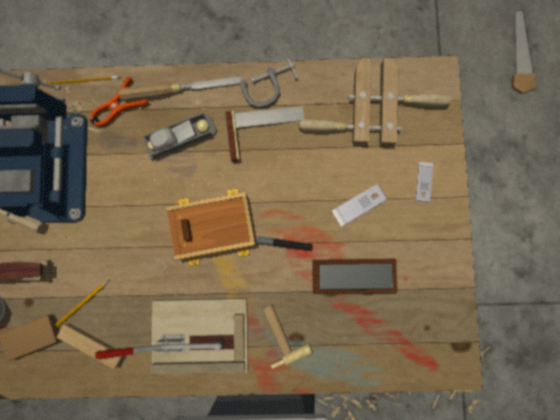

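View pics/scene0.png

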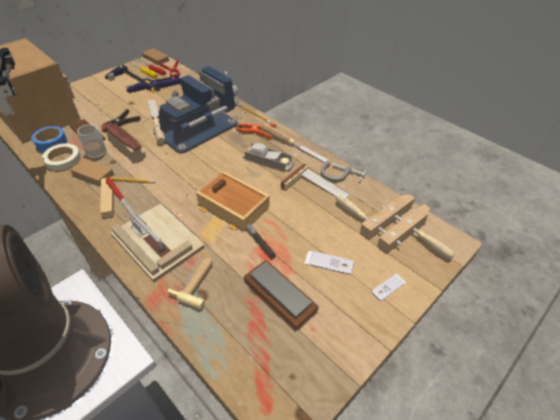

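The pictures show: case at (210,225) with its pull at (186,230) top, so case +y is roughly world +y. The stone is at (354,276), the marker at (285,243) and the plane at (180,135). Two bright irons are candidates: (358,205) is longer and (424,182) shorter. I'll measure both and confirm in an enlarged crop.

```bash
cat > m.py <<'E'
from h import *
p=cv2.imread("pics/top0.png");d=np.load("top0.npy");C=cloud("top",d)
h=cv2.cvtColor(p,cv2.COLOR_BGR2HSV)
def rect(mask,box,z,nm,minA=30):
    m=np.zeros_like(mask);x0,y0,x1,y1=box;m[y0:y1,x0:x1]=mask[y0:y1,x0:x1]
    cs,_=cv2.findContours(m,cv2.RETR_EXTERNAL,cv2.CHAIN_APPROX_NONE)
    c=max(cs,key=cv2.contourArea)
    W=np.array([ray("top",u,v,z)[:2] for u,v in c[:,0]]).astype(np.float32)
    r=cv2.minAreaRect(W*1000);print(nm,"px",cv2.minAreaRect(c)[0],"rect mm",np.round(r[0],1),np.round(r[1],1),round(r[2],1));return W
bright=((h[...,1]<40)&(h[...,2]>150)).astype(np.uint8)
rect(bright,(325,175,395,235),.005,"ironA");rect(bright,(405,150,445,210),.005,"ironB")
Hm=C[...,2]; ok=d>0
hm=lambda lo,hi:(ok&(Hm>lo)&(Hm<hi)).astype(np.uint8)
rect(hm(.026,.048),(150,185,262,268),.038,"case h")
rect(hm(.043,.07),(172,210,205,250),.052,"pull")
rect(hm(.01,.05),(305,250,405,300),.02,"stonebase h")
g=((h[...,1]<70)&(h[...,2]>60)).astype(np.uint8);rect(g,(315,258,395,296),.034,"stone grey")
for u,v in((210,225),(354,276),(358,205),(450,300),(285,243),(180,135)):print((u,v),C[v,u].round(4),h[v,u])
cv2.imwrite("pics/c1.png",np.vstack([cv2.resize(p[180:275,155:315],(800,475),interpolation=cv2.INTER_CUBIC)]))
cv2.imwrite("pics/c2.png",cv2.resize(p[150:300,300:450],(600,600),interpolation=cv2.INTER_CUBIC))
E
python3 m.py
```

```text
ironA px (358.88238525390625, 204.4705810546875) rect mm [ 594.3 -246.8] [ 40.9 116.3] 29.4
ironB px (424.2038269042969, 181.15972900390625) rect mm [ 641.8 -391. ] [29.6 83.5] 81.4
case h px (209.80853271484375, 225.36981201171875) rect mm [554.7  72.4] [112.9 171.7] 9.4
pull px (185.5699920654297, 229.489990234375) rect mm [546.  120.5] [45.4 15.5] 8.1
stonebase h px (354.76141357421875, 275.48828125) rect mm [ 442.5 -228.3] [175.9  71.3] 89.6
stone grey px (355.5, 276.5) rect mm [ 441.1 -227.7] [150.6  51.2] 88.7
(210, 225) [0.5552 0.073  0.0351] [ 14 176 154]
(354, 276) [ 0.4422 -0.2247  0.0351] [43 18 97]
(358, 205) [ 0.5931 -0.2447  0.005 ] [  5   8 184]
(450, 300) [ 3.852e-01 -4.316e-01  4.000e-04] [ 18  96 117]
(285, 243) [ 0.5141 -0.0839  0.0165] [170  21  36]
(180, 135) [0.754  0.139  0.0269] [ 23  27 168]
```

View pics/c1.png

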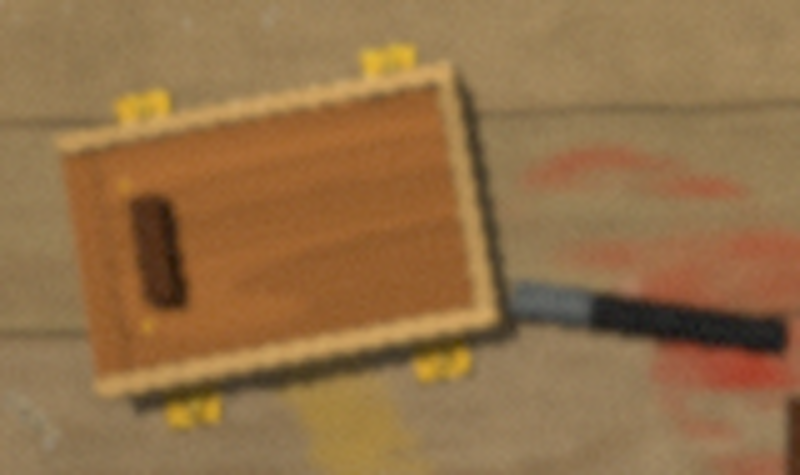

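View pics/c2.png

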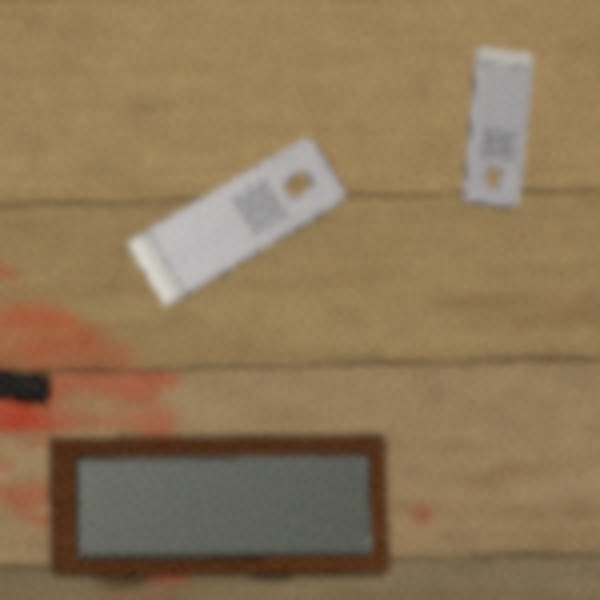

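Confirmed: iron A at (358,205) measures 116x41 mm, which is the fresh iron. B at (424,182) measures 83x30 mm, so it's the decoy. A's slot is to its world -y end and the edge to +y, so no half turn is needed. Next I'll cross-check with the scene camera.

Run:
```python
from h import *
p=cv2.imread("pics/scene0.png");d=np.load("scene0.npy");C=cloud("scene",d);h=cv2.cvtColor(p,cv2.COLOR_BGR2HSV)
def rect(m,c0,rad,z,nm):
    W=[]; 
    near=(np.hypot(C[...,0]-c0[0],C[...,1]-c0[1])<rad)
    m=(m&near&(d>0)).astype(np.uint8)
    c=max(cv2.findContours(m,cv2.RETR_EXTERNAL,cv2.CHAIN_APPROX_NONE)[0],key=cv2.contourArea)
    W=np.array([ray("scene",u,v,z)[:2] for u,v in c[:,0]]).astype(np.float32)
    r=cv2.minAreaRect(W*1000);print(nm,np.round(r[0],1),np.round(r[1],1),round(r[2],1))
z=C[...,2]
rect((h[...,1]<40)&(h[...,2]>150),(.594,-.247),.1,.005,"ironA")
rect((z>.032),(.555,.072),.13,.038,"case")
rect((z>.044),(.546,.12),.04,.052,"pull")
rect((h[...,1]<70)&(h[...,2]>60)&(z>.028),(.442,-.228),.1,.034,"grey")
# top depth: tall things near the work
D=np.load("top0.npy");T=cloud("top",D)
for x0 in np.arange(.35,.85,.1):
  print(round(x0,2),[int(1000*np.max(T[...,2][(D>0)&(T[...,0]>=x0)&(T[...,0]<x0+.1)&(T[...,1]>=y0)&(T[...,1]<y0+.1)],initial=0)) for y0 in np.arange(-.4,.6,.1)])
```

```text
ironA [ 591.9 -248. ] [ 43.4 115.3] 29.4
case [551.7  69.4] [118.6 175.9] 9.4
pull [543.  115.7] [47.  18.6] 7.3
grey [ 439.3 -230.3] [150.6  52.1] 89.3
0.35 [37, 38, 39, 24, 44, 24, 16, 26, 28, 20]
0.45 [36, 38, 38, 45, 45, 57, 5, 10, 54, 54]
0.55 [9, 10, 9, 47, 46, 55, 5, 112, 126, 31]
0.65 [37, 38, 5, 6, 32, 50, 39, 164, 164, 0]
0.75 [38, 38, 33, 19, 32, 50, 36, 165, 166, 78]
```

Run:
```python
from h import *
D=np.load("top0.npy");T=cloud("top",D)
for zz in(.05,.08,.1):
  m=(D>0)&(T[...,2]>zz)&(T[...,0]>.4)&(T[...,0]<.85)&(T[...,1]>.2)&(T[...,1]<.5)
  for x0 in np.arange(.5,.72,.03):
    k=m&(T[...,0]>=x0)&(T[...,0]<x0+.03); print(zz,round(x0,2),T[...,1][k].min().round(3) if k.sum()>3 else None)
from scipy.spatial.transform import Rotation as R
s=arm.observe();r=R.from_rotvec(s['ee_rot']).as_matrix();print(r.round(3),np.degrees(np.arctan2(r[1,1],r[0,1])))
```

```text
0.05 0.5 None
0.05 0.53 None
0.05 0.56 0.393
0.05 0.59 0.368
0.05 0.62 0.368
0.05 0.65 0.373
0.05 0.68 0.366
0.05 0.71 0.366
0.08 0.5 None
0.08 0.53 None
0.08 0.56 None
0.08 0.59 0.369
0.08 0.62 0.371
0.08 0.65 0.392
0.08 0.68 0.371
0.08 0.71 0.368
0.1 0.5 None
0.1 0.53 None
0.1 0.56 None
0.1 0.59 0.392
0.1 0.62 0.392
0.1 0.65 0.392
0.1 0.68 0.377
0.1 0.71 0.376
[[-0.925  0.381 -0.   ]
 [ 0.381  0.925 -0.001]
 [-0.    -0.001 -1.   ]] 67.60384694624601
```

Emit:
{"name": "send_rows", "arguments": {
  "motion": "0 0.0308 -0.0458 0 0 0 -5.82; 0 0.0308 -0.0458 0 0 0 -5.82; 0 0.0308 -0.0458 0 0 0 -5.82; 0 0.0308 -0.0458 0 0 0 -5.82; 0 0.0308 -0.0458 0 0 0 -5.82",
  "force": 40
}}

```text
clock: 0.72
position: [0.3928, 0.3472, 0.2921]
ee_rot: [-1.369, -2.827, 0.0]
force: [0.6, 0.6, 0.1]
width: 1.001
gripper_force: 0.0
```

Emit:
{"name": "send_rows", "arguments": {
  "motion": "0 0.0308 -0.0458 0 0 0 -5.82; 0 0.0308 -0.0458 0 0 0 -5.82; 0 0.0308 -0.0458 0 0 0 -5.82; 0 0.0308 -0.0458 0 0 0 -5.82; 0 0.0308 -0.0458 0 0 0 -5.82"
}}

```text
clock: 1.35
position: [0.5467, 0.1184, 0.2921]
ee_rot: [-2.035, -2.393, 0.0]
force: [0.3, -0.3, -0.3]
width: 1.005
gripper_force: 0.0
```

Emit:
{"name": "send_rows", "arguments": {
  "motion": "0 0 0 -0.04 0 0 0; 0 0 0 -0.03 0 0 0; 0 0 0 0 0 0 0"
}}

```text
clock: 1.72
position: [0.5446, 0.1195, 0.2202]
ee_rot: [-2.031, -2.394, 0.007]
force: [-0.1, -0.6, 0.6]
width: 1.004
gripper_force: 0.0
```

Emit:
{"name": "send_rows", "arguments": {
  "motion": "0 0 0 -0.05 0 0 0; 0.2 0 0 -0.04 0 0 0; 0.3 0 0 -0.026 0 0 0; 0.5 0 0 0 0 0 0; 0.6 0 0 0 0 0 0",
  "force": 40
}}

```text
clock: 2.35
position: [0.5471, 0.1202, 0.1079]
ee_rot: [2.031, 2.395, 0.003]
force: [-0.4, 0.5, 0.6]
width: 0.615
gripper_force: 0.0
```

Emit:
{"name": "send_rows", "arguments": {
  "motion": "0.7 0 0 0 0 0 0; 0.7 0 0 0 0 0 0; 0.7 0 0 0 0 0 0"
}}

```text
clock: 2.72
position: [0.5465, 0.1201, 0.1078]
ee_rot: [2.031, 2.396, 0.003]
force: [-2.9, -0.0, 6.9]
width: 0.493
gripper_force: 40.0
```

Emit:
{"name": "send_rows", "arguments": {
  "motion": "0.7 -0.0025 0.0148 0 0 0 0; 0.7 -0.0025 0.0148 0 0 0 0; 0.7 -0.0041 0.0247 0 0 0 0"
}}

```text
clock: 3.1
position: [0.5376, 0.1741, 0.1078]
ee_rot: [2.033, 2.394, 0.002]
force: [-0.8, -1.4, 8.1]
width: 0.491
gripper_force: 40.0
```

Emit:
{"name": "send_rows", "arguments": {
  "motion": "0.7 -0.0049 0.0296 0 0 0 0; 0.7 -0.0049 0.0296 0 0 0 0; 0.7 -0.0036 0.0217 0 0 0 0; 0.7 0 0 0 0 0 0"
}}

```text
clock: 3.6
position: [0.5238, 0.2575, 0.1078]
ee_rot: [2.029, 2.398, 0.004]
force: [-1.1, 0.5, 6.3]
width: 0.495
gripper_force: 40.0
```

Emit:
{"name": "send_rows", "arguments": {
  "motion": "0.2 0 0 0 0 0 0; 0 0 0 0 0 0 0; 0.1 0 0 0.02 0 0 0; 0.1 0 0 0.06 0 0 0; 0.1 0 0 0.03 0 0 0"
}}

```text
clock: 4.22
position: [0.5245, 0.2551, 0.2191]
ee_rot: [2.032, 2.395, 0.004]
force: [0.3, 0.4, -0.1]
width: 0.899
gripper_force: 0.0
```

Run:
```python
from h import *
p,d=arm.get_image("top");cv2.imwrite("pics/top1.png",p);np.save("top1.npy",d)
s=arm.observe();print(s['position'])
q,e=arm.get_image("scene");cv2.imwrite("pics/scene1.png",q)
a=cv2.resize(p[170:280,130:270],(700,550),interpolation=cv2.INTER_CUBIC);cv2.imwrite("pics/c3.png",a)
```

```text
[0.52569421 0.25560415 0.22211518]
```

View pics/c3.png

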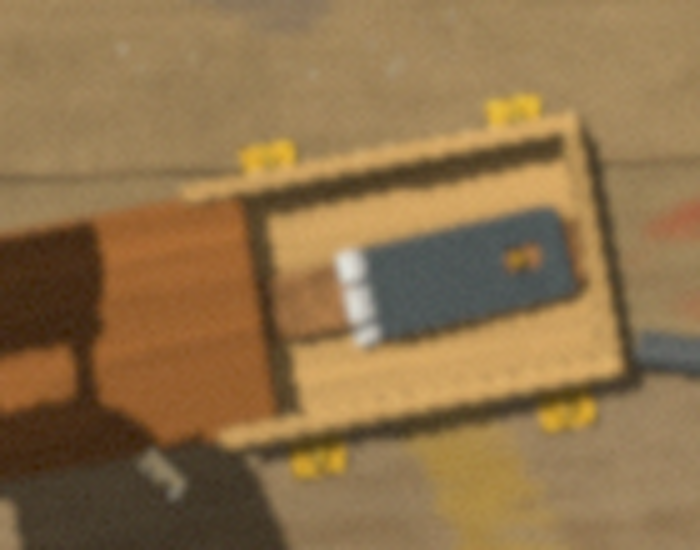

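The lid is open: its edge is at crop (265,300), and the worn iron lies on the cork between (350,300) and (570,250). The pin shows in its slot at (517,260), and the fingers have clear side gutters.

Run:
```python
from h import *
p=cv2.imread("pics/top1.png");d=np.load("top1.npy");h=cv2.cvtColor(p,cv2.COLOR_BGR2HSV);C=cloud("top",d)
def fit(n,h,m,z,nm):
    c=max(cv2.findContours(m.astype(np.uint8),cv2.RETR_EXTERNAL,cv2.CHAIN_APPROX_NONE)[0],key=cv2.contourArea)
    W=np.array([ray(n,u,v,z)[:2] for u,v in c[:,0]],np.float32)*1000
    r=cv2.minAreaRect(W);print(n,nm,np.round(r[0],1),np.round(r[1],1),round(r[2],1))
box=np.zeros(d.shape,bool);box[208:242,195:248]=1
m=box&((((h[...,0]>60)&(h[...,0]<140))|((h[...,1]<50)&(h[...,2]>150))))
m=cv2.morphologyEx(m.astype(np.uint8),cv2.MORPH_CLOSE,np.ones((3,3)))
fit("top",h,m,.023,"worn")
print("pin",ray("top",233.4,222,.028)*1000, "pin from case est",np.array([554,71.5])-48*np.array([-.163,.987]))
q=cv2.imread("pics/scene1.png");g=cv2.cvtColor(q,cv2.COLOR_BGR2HSV)
b=np.zeros(d.shape,bool);u,v=pix("scene",[.557,.052,.023]).astype(int);b[v-35:v+35,u-40:u+40]=1
ms=b&((((g[...,0]>60)&(g[...,0]<140))|((g[...,1]<50)&(g[...,2]>150))))
fit("scene",g,ms,.023,"worn");print(u,v)
for y,x in((225,215),(225,205),(215,220)):print(h[y,x],C[y,x].round(4))
```

```text
top worn [557.6  53.8] [39.6 94.2] 13.8
pin [560.87462062  24.47168162  28.        ] pin from case est [561.824  24.124]
scene worn [545.9  91.3] [38.9  9.4] 8.8
238 201
[81 20 90] [0.5558 0.0644 0.0237]
[78 14 89] [0.5563 0.0859 0.0236]
[ 18  93 146] [0.5768 0.0533 0.0253]
```

Emit:
{"name": "send_rows", "arguments": {
  "motion": "0.457 0.0081 -0.0503 0 0 0 1; 0.457 0.0081 -0.0503 0 0 0 1; 0.457 0.0081 -0.0503 -0.02 0 0 0; 0.457 0.0081 -0.0503 -0.03 0 0 0; 0.457 0 0 -0.02 0 0 0"
}}

```text
clock: 4.95
position: [0.5555, 0.0482, 0.1447]
ee_rot: [1.998, 2.423, -0.004]
force: [-0.1, 1.5, 0.2]
width: 0.546
gripper_force: 0.0
```

Emit:
{"name": "send_rows", "arguments": {
  "motion": "0.457 0 0 0 0 0 0; 0.457 0 0 0 0 0 0"
}}

```text
clock: 5.2
position: [0.5561, 0.0547, 0.1465]
ee_rot: [-1.988, -2.432, -0.0]
force: [0.3, -0.0, 0.2]
width: 0.543
gripper_force: 0.0
```

```bash
cat >> h.py <<'E'
def yaw(s):
    n=s['ee_rot'];return (2*np.degrees(np.arctan2(n[1],n[0]))-90+90)%180-90
def st():
    s=arm.observe();print((s['position']*1000).round(1),yaw(s).round(2),s['force'].round(1),s['width'],s['gripper_force'],s['clock'])
E
python3 -c "
from h import *
st();st();arm.get_image('top');st();arm.get_image('top');st()"
```

```text
[556.1  54.7 146.5] 11.47 [ 0.3 -0.   0.2] 0.5432473034059148 0.0 5.2
[556.1  54.7 146.5] 11.47 [ 0.3 -0.   0.2] 0.5432473034059148 0.0 5.2
[556.3  54.8 146.8] 11.49 [ 0.1 -0.   0.1] 0.5441668024699949 0.0 5.25
[556.4  54.8 146.9] 11.49 [0.9 0.8 0.7] 0.5465800663602064 0.0 5.3
```

Emit:
{"name": "send_rows", "arguments": {
  "motion": "0.457 0.0012 -0.0008 -0.025 0 0 0; 0.457 0 0 -0.02 0 0 0; 0.457 0 0 -0.01 0 0 0; 0.457 0 0 -0.0055 0 0 0; 0.457 0 0 0 0 0 0"
}}

```text
clock: 5.92
position: [0.5574, 0.0532, 0.086]
ee_rot: [1.989, 2.431, 0.0]
force: [0.5, -0.7, 0.2]
width: 0.543
gripper_force: 0.0
```

```bash
python3 -c "
from h import *
st();arm.get_image('top');st();arm.get_image('top');st()"
```

```text
[557.4  53.2  86. ] 11.42 [ 0.5 -0.7  0.2] 0.5425555892741407 0.0 5.925
[557.5  53.2  86.2] 11.41 [-0.5 -0.3  0.5] 0.5421253061211008 0.0 5.975
[557.6  53.2  86.3] 11.41 [-0.4  0.6 -1. ] 0.5425881429584911 0.0 6.025
```

Emit:
{"name": "send_rows", "arguments": {
  "motion": "0.5 0 0 -0.0008 0 0 0; 0.56 0 0 0 0 0 0; 0.62 0 0 0 0 0 0; 0.65 0 0 0 0 0 0; 0.65 0 0 0 0 0 0",
  "force": 35
}}

```text
clock: 6.65
position: [0.5573, 0.0531, 0.0851]
ee_rot: [1.99, 2.431, 0.0]
force: [-0.1, -0.8, 3.6]
width: 0.426
gripper_force: 35.0
```

Emit:
{"name": "send_rows", "arguments": {
  "motion": "0.65 0 0 0.004 0 0 0; 0.65 0 0 0.01 0 0 0; 0.65 0 0 0.02 0 0 0; 0.65 0 0 0.03 0 0 0; 0.65 0 0 0.03 0 0 0"
}}

```text
clock: 7.28
position: [0.557, 0.053, 0.1803]
ee_rot: [1.99, 2.431, -0.0]
force: [0.4, 0.0, -1.3]
width: 0.424
gripper_force: 35.0
```

Run:
```python
from h import *
p,d=arm.get_image("top");q,e=arm.get_image("scene")
st();s=arm.observe();u,v=pix("top",[.557,.053,.1]).astype(int);a,b=pix("scene",[.557,.053,.1]).astype(int)
A=cv2.resize(p[v-45:v+45,u-45:u+45],(400,400));B=cv2.resize(q[b-45:b+45,a-45:a+45],(400,400))
cv2.imwrite("pics/c4.png",np.hstack([A,B]))
```

```text
[558.9  53.  182.4] 11.39 [ 1.  -0.2 -1.2] 0.4263770328566189 34.99558925628662 7.375
```

View pics/c4.png

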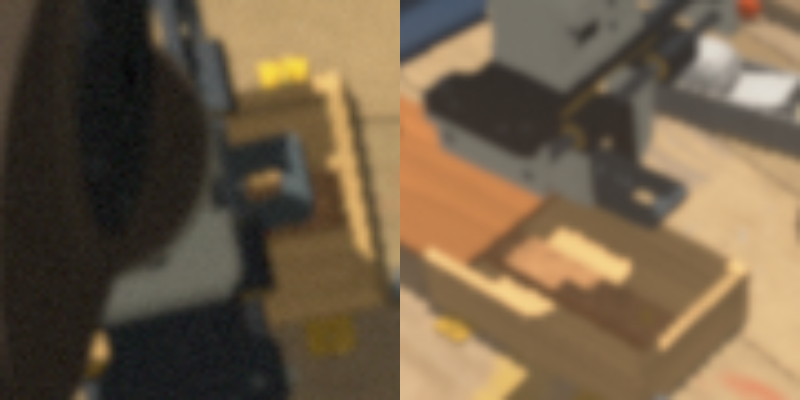

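The iron is held level with its tail clear of the case (tail at (280,180) left, (650,190) right). The width of 39 mm and 1.2 N load agree. Now to the stone.

Emit:
{"name": "send_rows", "arguments": {
  "motion": "0.65 -0.0196 -0.047 0 0 0 -2.05; 0.65 -0.0196 -0.047 0 0 0 -2.05; 0.65 -0.0196 -0.047 0 0 0 -2.05; 0.65 -0.0196 -0.047 0 0 0 -2.05; 0.65 -0.0196 -0.047 0 0 0 -2.05"
}}

```text
clock: 8.0
position: [0.4582, -0.1832, 0.1787]
ee_rot: [-2.2, -2.242, 0.0]
force: [1.4, 0.1, -0.5]
width: 0.426
gripper_force: 35.0
```

Emit:
{"name": "send_rows", "arguments": {
  "motion": "0.65 -0.0196 -0.0468 0 0 0 -2.05; 0.65 0 0 -0.025 0 0 0; 0.65 0 0 -0.015 0 0 0; 0.65 0 0 0 0 0 0; 0.65 0 0 0 0 0 0"
}}

```text
clock: 8.62
position: [0.4401, -0.2282, 0.1392]
ee_rot: [2.237, 2.205, 0.0]
force: [-0.8, 0.6, -0.9]
width: 0.428
gripper_force: 35.0
```

```bash
cat > look.py <<'E'
from h import *
import sys
p,d=arm.get_image("top");q,e=arm.get_image("scene");st();s=arm.observe();c=s['position']-[0,0,.05]
def crop(n,im):
    u,v=pix(n,c).astype(int);u=np.clip(u,45,515);v=np.clip(v,45,375);return cv2.resize(im[v-45:v+45,u-45:u+45],(400,400))
cv2.imwrite(f"pics/{sys.argv[1]}.png",np.hstack([crop("top",p),crop("scene",q)]))
cv2.imwrite(f"pics/t_{sys.argv[1]}.png",p);cv2.imwrite(f"pics/s_{sys.argv[1]}.png",q);np.save("t.npy",d);np.save("s.npy",e)
E
python3 look.py c5
```

```text
[ 440.2 -228.4  139.5] -0.84 [-0.4 -0.7 -1.4] 0.4246354205113972 34.99571979045868 8.725
```

View pics/c5.png

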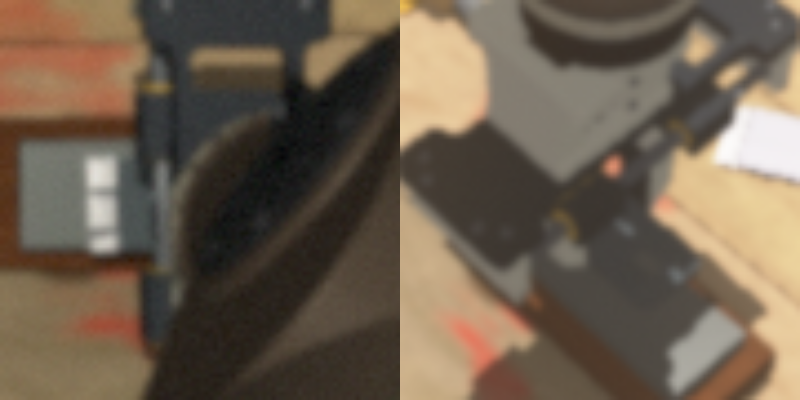

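The worn iron sits centred over the stone, with its bevel at (100,200) left. Lowering.

Emit:
{"name": "send_rows", "arguments": {
  "motion": "0.65 0 0 -0.02 0 0 0; 0.65 0 0 -0.012 0 0 0; 0.65 0 0 -0.004 0 0 0; 0.65 0 0 -0.001 0 0 0; 0.65 0 0 0 0 0 0"
}}

```text
clock: 9.35
position: [0.4398, -0.2289, 0.1023]
ee_rot: [2.238, 2.204, 0.0]
force: [0.4, -0.6, -2.0]
width: 0.421
gripper_force: 35.0
```

Emit:
{"name": "send_rows", "arguments": {
  "motion": "0.65 0 0 -0.0008 0 0 0; 0.65 0 0 0 0 0 0"
}}

```text
clock: 9.6
position: [0.4397, -0.2287, 0.1013]
ee_rot: [2.238, 2.204, 0.0]
force: [0.0, -0.1, -0.9]
width: 0.423
gripper_force: 35.0
```

Emit:
{"name": "send_rows", "arguments": {
  "motion": "0.65 0 0 -0.0008 0 0 0; 0.65 0 0 0 0 0 0"
}}

```text
clock: 9.85
position: [0.4397, -0.2288, 0.101]
ee_rot: [2.239, 2.204, 0.001]
force: [-2.1, 1.8, 10.7]
width: 0.425
gripper_force: 35.0
```

Emit:
{"name": "send_rows", "arguments": {
  "motion": "0.65 0 0 -0.0006 0 0 0; 0.65 0 0 0 0 0 0"
}}

```text
clock: 10.1
position: [0.4397, -0.2288, 0.1009]
ee_rot: [2.239, 2.203, 0.002]
force: [-5.2, 2.7, 20.1]
width: 0.425
gripper_force: 35.0
```

Emit:
{"name": "send_rows", "arguments": {
  "motion": "0.6 0 0 0.0008 0 0 0; 0.5 0 0 0 0 0 0; 0.35 0 0 0 0 0 0; 0.35 0 0 0.02 0 0 0; 0.35 0 0 0.05 0 0 0"
}}

```text
clock: 10.72
position: [0.4385, -0.2282, 0.1697]
ee_rot: [-2.236, -2.201, 0.004]
force: [2.1, 0.4, 0.8]
width: 0.646
gripper_force: 0.0
```

Emit:
{"name": "send_rows", "arguments": {
  "motion": "0.35 0.051 -0.0062 0.01 0 0 7.6; 0.35 0.051 -0.0062 0 0 0 7.6; 0.35 0.051 -0.0062 0 0 0 7.6; 0.35 0 0 0 0 0 7.5; 0.35 0 0 -0.01 0 0 0"
}}

```text
clock: 11.35
position: [0.5929, -0.2477, 0.1702]
ee_rot: [1.586, 2.711, 0.0]
force: [-0.7, -0.6, -0.1]
width: 0.648
gripper_force: 0.0
```

```bash
python3 look.py c6
python3 - <<'E'
from h import *
p=cv2.imread("pics/t_c6.png");cv2.imwrite("pics/c6.png",cv2.resize(p[170:320,260:460],(800,600)))
d=np.load("t.npy");C=cloud("top",d)
m=(d>0)&(C[...,2]>.0365)&(C[...,2]<.043)&(abs(C[...,0]-.44)<.06)&(abs(C[...,1]+.229)<.09)
c=max(cv2.findContours(m.astype(np.uint8),cv2.RETR_EXTERNAL,cv2.CHAIN_APPROX_NONE)[0],key=cv2.contourArea)
W=np.array([ray("top",u,v,.039)[:2] for u,v in c[:,0]],np.float32)*1000;print(cv2.minAreaRect(W),np.median(C[...,2][m]))
E
```

```text
[ 591.3 -247.1  168.9] 29.2 [-0.5  0.3  0.1] 0.6518096615064725 0.0 11.45
((451.3618469238281, -183.48269653320312), (17.618392944335938, 24.246715545654297), 68.14069366455078) 0.03730325113041682
```

View pics/c6.png

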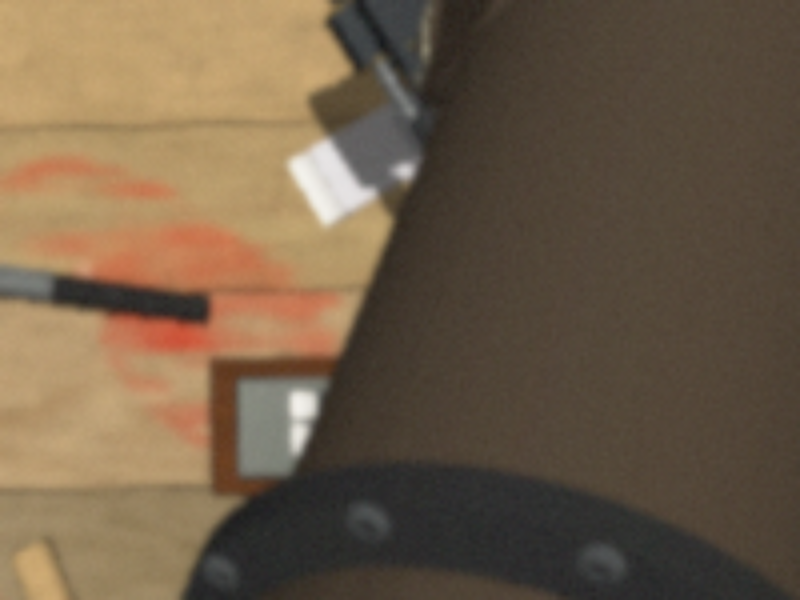

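The arm hides most of the stone from the top camera; the bevel at (303,420) shows that the worn iron lies on it. The fresh iron at (350,160) is untouched. Descending on it.

Emit:
{"name": "send_rows", "arguments": {
  "motion": "0.35 0.0008 0 -0.045 0 0 0; 0.35 0 0 -0.035 0 0 0; 0.35 0 0 -0.015 0 0 0; 0.35 0 0 -0.004 0 0 0; 0.35 0 0 0 0 0 0"
}}

```text
clock: 12.08
position: [0.5939, -0.2476, 0.0725]
ee_rot: [1.585, 2.711, 0.0]
force: [0.8, -0.2, 0.8]
width: 0.647
gripper_force: 0.0
```

```bash
python3 -c "
from h import *
st();arm.get_image('top');st();arm.get_image('top');st()"
```

```text
[ 593.9 -247.6   72.5] 29.37 [ 0.8 -0.2  0.8] 0.6472877767732892 0.0 12.075
[ 594.1 -247.7   72.8] 29.38 [0.4 0.7 0. ] 0.6476171556929854 0.0 12.125
[ 594.1 -247.7   72.9] 29.38 [-0.5 -0.3 -0.3] 0.6507325427405927 0.0 12.175
```

Emit:
{"name": "send_rows", "arguments": {
  "motion": "0.35 0 0 -0.0035 0 0 0; 0.4 0 0 -0.0018 0 0 0; 0.5 0 0 0 0 0 0; 0.6 0 0 0 0 0 0; 0.65 0 0 0 0 0 0",
  "force": 35
}}

```text
clock: 12.8
position: [0.5934, -0.2474, 0.0663]
ee_rot: [1.585, 2.712, 0.0]
force: [-0.4, 0.3, -0.3]
width: 0.424
gripper_force: 35.0
```

Emit:
{"name": "send_rows", "arguments": {
  "motion": "0.65 0 0 0 0 0 0; 0.65 0 0 0 0 0 0"
}}

```text
clock: 13.05
position: [0.5934, -0.2473, 0.0663]
ee_rot: [1.585, 2.712, 0.0]
force: [0.5, -0.5, 0.5]
width: 0.427
gripper_force: 35.0
```

```bash
python3 -c "
from h import *
st();arm.get_image('top');st();arm.get_image('top');st()"
```

```text
[ 593.4 -247.3   66.3] 29.41 [ 0.5 -0.5  0.5] 0.4265821128754503 34.9977171421051 13.05
[ 593.4 -247.3   66.3] 29.4 [0.2 0.2 0.4] 0.4278011405869621 34.9977171421051 13.1
[ 593.4 -247.3   66.3] 29.4 [-0.  -0.9 -0.2] 0.42672069587998007 34.9977171421051 13.15
```

Emit:
{"name": "send_rows", "arguments": {
  "motion": "0.65 0 0 0.005 0 0 0; 0.65 0 0 0.02 0 0 0; 0.65 0 0 0.04 0 0 0; 0.65 0 0 0.035 0 0 0; 0.65 0 0 0 0 0 0"
}}

```text
clock: 13.78
position: [0.5951, -0.2483, 0.1707]
ee_rot: [1.582, 2.707, 0.002]
force: [-0.3, -0.6, -1.2]
width: 0.426
gripper_force: 35.0
```

Emit:
{"name": "send_rows", "arguments": {
  "motion": "0.65 -0.0063 0.0515 0 0 0 -3.33; 0.65 -0.0063 0.0515 0 0 0 -3.33; 0.65 -0.0063 0.0515 0 0 0 -3.33; 0.65 -0.0063 0.0515 0 0 0 -3.33; 0.65 -0.0063 0.0515 0 0 0 -3.34"
}}

```text
clock: 14.4
position: [0.5613, 0.0118, 0.1663]
ee_rot: [-1.963, -2.452, 0.0]
force: [1.3, 0.1, -2.3]
width: 0.427
gripper_force: 35.0
```

Emit:
{"name": "send_rows", "arguments": {
  "motion": "0.65 -0.0061 0.0515 0 0 0 -3.34; 0.65 0 0 -0.02 0 0 0; 0.65 0 0 -0.02 0 0 0; 0.65 0 0 0 0 0 0; 0.65 0 0 0 0 0 0"
}}

```text
clock: 15.02
position: [0.556, 0.0614, 0.1269]
ee_rot: [2.032, 2.395, 0.0]
force: [0.2, -0.4, -1.2]
width: 0.426
gripper_force: 35.0
```

```bash
python3 look.py c7
python3 - <<'E'
from h import *
print("slot0",ray("top",374.75,195.75,.005)*1000)
s=arm.observe();c=s['position'];a=np.radians(9.4)
st()
# worn iron on stone
p=cv2.imread("pics/t_c7.png")
p2=cv2.resize(p[245:305,300:405],(560,320));q=cv2.imread("pics/c7.png")
cv2.imwrite("pics/c7b.png",np.vstack([cv2.resize(q,(600,300)),cv2.resize(p2,(600,300))]))
E
```

```text
[556.3  61.5 127.1] 9.38 [ 0.1  0.5 -1.2] 0.42825138366056054 34.99773323535919 15.125
slot0 [ 612.40478273 -281.97437779    5.        ]
[556.3  61.5 127.1] 9.38 [ 0.1  0.5 -1.2] 0.42825138366056054 34.99773323535919 15.125
```

View pics/c7b.png

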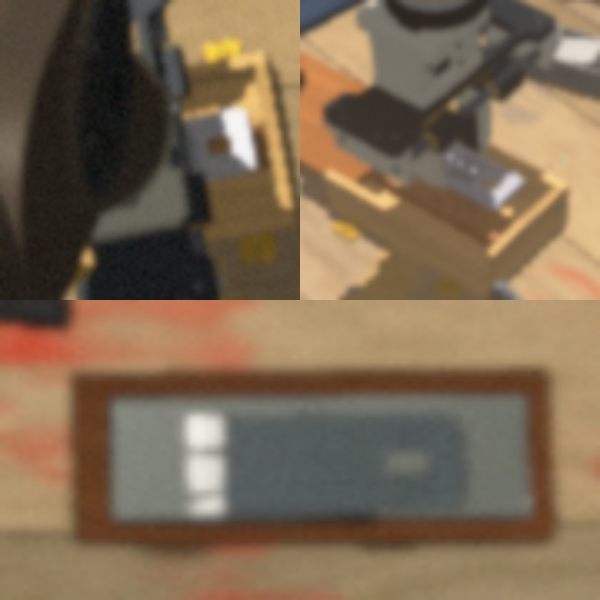

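The worn iron lies flat on the stone, inside its edges (grey (110-530, 395-520), iron (185-465, 410-515)). The fresh iron is over the bed with its slot at (218,147) upper left. I'll check that slot against the pin before lowering.

Run:
```python
from h import *
s=arm.observe();P=s['position'];a=np.radians(9.38);ey=np.array([-np.sin(a),np.cos(a)]);ex=np.array([np.cos(a),np.sin(a)])
pin=np.array([561.4,24.3])
u,v=pix("top",P-[0,0,.05]).astype(int);o=np.array([np.clip(u,45,515)-45,np.clip(v,45,375)-45])
g=cv2.imread("pics/t_c7.png");h=cv2.cvtColor(g,cv2.COLOR_BGR2HSV)
e=np.r_[(P[:2]-.038*ey),P[2]-.0663+.005];uv=pix("top",e);print("exp slot px",uv,"hand",o+[65.4,44.1])
U,V=uv.round().astype(int);w=h[V-6:V+7,U-6:U+7]
print(w[...,1])
sub=w[...,1].astype(float)-60;sub[sub<0]=0;sub[:2]=0;sub[-2:]=0;sub[:,:2]=0;sub[:,-2:]=0
yy,xx=np.mgrid[:13,:13];c=np.array([(xx*sub).sum(),(yy*sub).sum()])/sub.sum()+[U-6,V-6]
W=ray("top",*c,e[2])[:2]*1000;print("slot",c,W,"rel pin x,y",(W-pin)@ex,(W-pin)@ey, "exp rel",(e[:2]*1000-pin)@ex,(e[:2]*1000-pin)@ey)
```

```text
exp slot px [231.22080501 219.75840362] hand [231.4 221.1]
[[  8   3  11   8   5   5   0   6   7   2   2   1   2]
 [  5   3   5   5   5   3   3   7   4   3   2   1   2]
 [  3   8   3   5   8   5  11  13   9   3   4   2   1]
 [  5   3   5   8  21  16  25  36  23  16   6   3   2]
 [  5   5  11  25  42  56  76  82  55  33  13   3   3]
 [  3  11  21  47  97 103 125 123 104  51  19   4   2]
 [  6   3  14  67 124 136 142 154 126  67  22   7   3]
 [  8   3  25  69 113 138 139 140 120  60  18   5   2]
 [  3   5   8  42  83  91 103  98  94  45  14   5   2]
 [  3   3   8  19  44  42  39  40  33  24   9   4   2]
 [  6   3   3   5  11  19  10  11  13  10   9   6   2]
 [  9   5   5   3   5   5   8   5   5   3   8   2   6]
 [  3   6   5   3   3   5   5   3   5   3   8   3   7]]
slot [231.07907743 220.30395387] [561.38088607  24.2691688 ] rel pin x,y -0.02388327902819566 -0.027303744604348628 exp rel 1.0170081203979482 -0.5043146927228497
```

Emit:
{"name": "send_rows", "arguments": {
  "motion": "0.65 -0.0004 0 -0.015 0 0 0; 0.65 0 0 -0.012 0 0 0; 0.65 0 0 -0.004 0 0 0; 0.65 0 0 -0.003 0 0 0; 0.65 0 0 0 0 0 0"
}}

```text
clock: 15.75
position: [0.5554, 0.0616, 0.0921]
ee_rot: [-2.032, -2.396, 0.0]
force: [-0.3, 0.1, -1.3]
width: 0.423
gripper_force: 35.0
```

Emit:
{"name": "send_rows", "arguments": {
  "motion": "0.65 0 0 -0.002 0 0 0; 0.65 0 0 -0.002 0 0 0; 0.65 0 0 0 0 0 0"
}}

```text
clock: 16.12
position: [0.5554, 0.0617, 0.0882]
ee_rot: [-2.032, -2.396, 0.0]
force: [-0.2, 0.8, -1.1]
width: 0.425
gripper_force: 35.0
```

Already 6 mm down past the pin's top, with no contact force. Continuing slowly.

Emit:
{"name": "send_rows", "arguments": {
  "motion": "0.65 0 0 -0.002 0 0 0; 0.65 0 0 -0.001 0 0 0; 0.65 0 0 0 0 0 0"
}}

```text
clock: 16.5
position: [0.5553, 0.0617, 0.0852]
ee_rot: [-2.032, -2.396, 0.0]
force: [0.8, 0.5, -2.4]
width: 0.423
gripper_force: 35.0
```

Emit:
{"name": "send_rows", "arguments": {
  "motion": "0.65 0 0 -0.0007 0 0 0; 0.65 0 0 0 0 0 0"
}}

```text
clock: 16.75
position: [0.5554, 0.0617, 0.0845]
ee_rot: [-2.032, -2.396, -0.0]
force: [0.5, -0.8, -1.0]
width: 0.428
gripper_force: 35.0
```

Emit:
{"name": "send_rows", "arguments": {
  "motion": "0.65 0 0 -0.0006 0 0 0; 0.65 0 0 0 0 0 0"
}}

```text
clock: 17.0
position: [0.5555, 0.0617, 0.0842]
ee_rot: [2.032, 2.396, 0.0]
force: [-1.2, 0.3, 3.7]
width: 0.425
gripper_force: 35.0
```

Emit:
{"name": "send_rows", "arguments": {
  "motion": "0.65 0 0 -0.0005 0 0 0; 0.65 0 0 0 0 0 0"
}}

```text
clock: 17.25
position: [0.5555, 0.0617, 0.0841]
ee_rot: [-2.032, -2.396, -0.001]
force: [-3.6, -1.0, 10.1]
width: 0.425
gripper_force: 35.0
```

Emit:
{"name": "send_rows", "arguments": {
  "motion": "0.6 0 0 0.0004 0 0 0; 0.52 0 0 0 0 0 0; 0.457 0 0 0 0 0 0; 0.457 0 0 0.01 0 0 0; 0.457 0 0 0.03 0 0 0"
}}

```text
clock: 17.88
position: [0.5546, 0.0615, 0.1236]
ee_rot: [-2.031, -2.395, 0.003]
force: [-0.2, 0.0, 0.7]
width: 0.547
gripper_force: 0.0
```

Emit:
{"name": "send_rows", "arguments": {
  "motion": "0.457 0 0 0.045 0 0 0; 0.3 -0.0079 0.049 0 0 0 0; 0.2 -0.0079 0.049 0 0 0 0; 0.2 -0.0079 0.049 0 0 0 0; 0.2 -0.0079 0.049 0 0 0 0"
}}

```text
clock: 18.5
position: [0.5235, 0.2593, 0.1696]
ee_rot: [2.032, 2.396, 0.001]
force: [0.4, 0.4, 0.4]
width: 0.797
gripper_force: 0.0
```

```bash
python3 look.py c8
python3 - <<'E'
from h import *
g=cv2.imread("pics/t_c8.png");q=cv2.imread("pics/s_c8.png");h=cv2.cvtColor(g,cv2.COLOR_BGR2HSV)
cv2.imwrite("pics/c8.png",np.hstack([cv2.resize(g[180:260,180:260],(400,400)),cv2.resize(q[160:240,190:270],(400,400))]))
m=np.zeros(h.shape[:2],np.uint8);m[205:245,195:250]=((h[...,1]<55)&(h[...,2]>90))[205:245,195:250]
c=max(cv2.findContours(m,cv2.RETR_EXTERNAL,cv2.CHAIN_APPROX_NONE)[0],key=cv2.contourArea)
W=np.array([ray("top",u,v,.023)[:2] for u,v in c[:,0]],np.float32)*1000;print(cv2.minAreaRect(W))
d=np.load("t.npy");C=cloud("top",d);k=cv2.erode(m,np.ones((3,3)))>0;X=C[k];A=np.c_[X[:,:2]-X[:,:2].mean(0),np.ones(len(X))];print("plane z",np.linalg.lstsq(A,X[:,2],rcond=None)[0],len(X))
E
```

```text
[521.9 264.9 169. ] 9.9 [ 0.4 -0.4 -0.7] 0.7988858332091219 0.0 18.6
((555.3444213867188, 56.91373825073242), (42.21464157104492, 108.68510437011719), 8.902788162231445)
plane z [-0.72180508 -0.28475438  0.02511488] 773
```

View pics/c8.png

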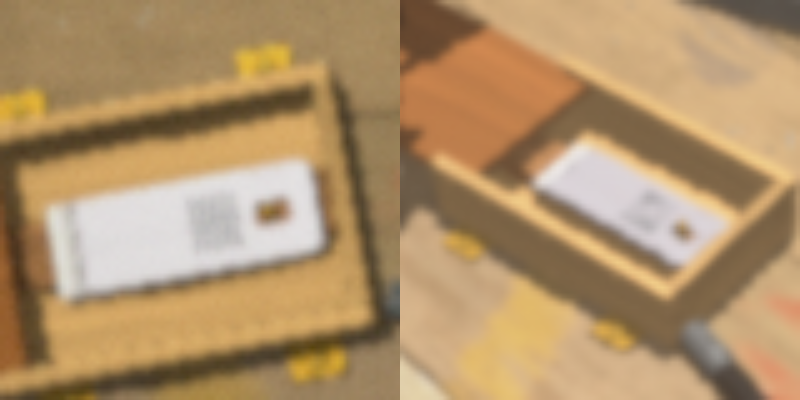

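The fresh iron lies on the bed with the pin in its slot at (270,210) left. It is straight along the case and clear of the lid edge. Now back to the pull.

Emit:
{"name": "send_rows", "arguments": {
  "motion": "0.2 0 0 0 0 0 0; 0.2 0 0 0 0 0 0"
}}

```text
clock: 18.85
position: [0.5243, 0.2561, 0.1692]
ee_rot: [2.034, 2.393, -0.0]
force: [0.3, -0.7, -1.2]
width: 0.806
gripper_force: 0.0
```

Run:
```python
from h import *
st()
g=cv2.imread("pics/t_c8.png");q=cv2.imread("pics/s_c8.png")
# stone etc unaffected; check lid edge y along case
u=[ray("top",180+5*0+ (12)/5.,180+250/5.,.036)*1000];a=np.radians(9.4)
print("lid edge along case",(u[0][:2]-[554,71.5])@[-np.sin(a),np.cos(a)])
```

```text
[524.3 256.1 169.2] 9.28 [ 0.3 -0.7 -1.2] 0.8059937527914081 0.0 18.85
lid edge along case 60.147866746849886
```

Emit:
{"name": "send_rows", "arguments": {
  "motion": "0.2 -0.0003 0.0012 -0.03 0 0 0; 0.3 0 0 -0.022 0 0 0; 0.4 0 0 -0.01 0 0 0; 0.55 0 0 0 0 0 0; 0.7 0 0 0 0 0 0",
  "force": 50
}}

```text
clock: 19.48
position: [0.5238, 0.2584, 0.1073]
ee_rot: [2.032, 2.395, 0.0]
force: [1.4, -0.7, -5.7]
width: 0.493
gripper_force: 50.0
```

Emit:
{"name": "send_rows", "arguments": {
  "motion": "0.7 0 0 0 0 0 0; 0.7 0 0 0 0 0 0"
}}

```text
clock: 19.73
position: [0.5237, 0.2589, 0.1072]
ee_rot: [2.032, 2.396, 0.001]
force: [0.5, -1.0, -2.2]
width: 0.49
gripper_force: 50.0
```

Emit:
{"name": "send_rows", "arguments": {
  "motion": "0.7 0.0033 -0.0197 0 0 0 0; 0.7 0.0041 -0.0247 0 0 0 0; 0.7 0.0041 -0.0247 0 0 0 0; 0.7 0.0041 -0.0247 0 0 0 0; 0.7 0.0041 -0.0247 0 0 0 0"
}}

```text
clock: 20.35
position: [0.5434, 0.1389, 0.1072]
ee_rot: [2.032, 2.396, 0.001]
force: [0.3, 2.3, -2.5]
width: 0.493
gripper_force: 50.0
```

Emit:
{"name": "send_rows", "arguments": {
  "motion": "0.7 0.001 -0.006 0 0 0 0; 0.7 0.0008 -0.005 0 0 0 0; 0.7 0.0008 -0.005 0 0 0 0; 0.7 0 0 0 0 0 0"
}}

```text
clock: 20.85
position: [0.5459, 0.1243, 0.1071]
ee_rot: [2.032, 2.396, 0.0]
force: [-1.4, -0.6, 6.6]
width: 0.492
gripper_force: 50.0
```

Emit:
{"name": "send_rows", "arguments": {
  "motion": "0.7 0.0003 -0.002 0 0 0 0; 0.7 0.0003 -0.002 0 0 0 0; 0.7 0 0 0 0 0 0"
}}

```text
clock: 21.22
position: [0.5463, 0.1213, 0.1072]
ee_rot: [-2.03, -2.397, -0.001]
force: [-2.3, 1.0, 7.5]
width: 0.488
gripper_force: 50.0
```

Emit:
{"name": "send_rows", "arguments": {
  "motion": "0.7 0.0002 -0.0013 0 0 0 0; 0.7 0 0 0 0 0 0"
}}

```text
clock: 21.48
position: [0.5464, 0.1212, 0.1071]
ee_rot: [-2.029, -2.397, -0.002]
force: [-3.3, 5.0, 7.4]
width: 0.49
gripper_force: 50.0
```

Emit:
{"name": "send_rows", "arguments": {
  "motion": "0.7 0.0002 -0.0012 0 0 0 0; 0.7 0 0 0 0 0 0"
}}

```text
clock: 21.72
position: [0.5464, 0.1211, 0.1071]
ee_rot: [-2.027, -2.397, -0.003]
force: [-4.4, 8.4, 8.2]
width: 0.492
gripper_force: 50.0
```

Emit:
{"name": "send_rows", "arguments": {
  "motion": "0.7 0.0001 -0.0008 0 0 0 0; 0.7 0 0 0 0 0 0"
}}

```text
clock: 21.98
position: [0.5464, 0.121, 0.1072]
ee_rot: [-2.026, -2.397, -0.004]
force: [-3.5, 10.3, 6.7]
width: 0.49
gripper_force: 50.0
```

Emit:
{"name": "send_rows", "arguments": {
  "motion": "0.7 0.0002 -0.0015 0 0 0 0; 0.7 0.0002 -0.0015 0 0 0 0; 0.7 0 0 0 0 0 0"
}}

```text
clock: 22.35
position: [0.5464, 0.1207, 0.1072]
ee_rot: [-2.022, -2.397, -0.007]
force: [-5.3, 18.1, 6.0]
width: 0.495
gripper_force: 50.0
```

Emit:
{"name": "send_rows", "arguments": {
  "motion": "0.6 -0.0005 0.004 0 0 0 0; 0.3 0 0 0 0 0 0; 0.1 0 0 0 0 0 0; 0.1 0 0 0.04 0 0 0; 0.1 0 0 0.06 0 0 0"
}}

```text
clock: 22.98
position: [0.5459, 0.1175, 0.2064]
ee_rot: [-2.032, -2.395, 0.006]
force: [1.4, 0.8, -0.2]
width: 0.867
gripper_force: 0.0
```

Emit:
{"name": "send_rows", "arguments": {
  "motion": "0.1 -0.03 0.05 0.04 0 0 0; 0.1 -0.03 0.05 0.03 0 0 0; 0.1 -0.03 0.05 0 0 0 0; 0.1 -0.03 0.05 0 0 0 0; 0.1 0 0 0 0 0 0"
}}

```text
clock: 23.6
position: [0.4287, 0.3144, 0.2704]
ee_rot: [-2.021, -2.403, -0.0]
force: [-0.6, -1.2, -0.6]
width: 0.898
gripper_force: 0.0
```

```bash
python3 look.py c9
python3 - <<'E'
from h import *
g=cv2.imread("pics/t_c9.png");d=np.load("t.npy");C=cloud("top",d);p0=np.load("top0.npy");C0=cloud("top",p0)
for D,K in((p0,C0),(d,C)):
    m=np.zeros(d.shape,np.uint8);m[210:250,172:205]=((D>0)&(K[...,2]>.043)&(K[...,2]<.07))[210:250,172:205]
    c=max(cv2.findContours(m,cv2.RETR_EXTERNAL,cv2.CHAIN_APPROX_NONE)[0],key=cv2.contourArea)
    print(cv2.minAreaRect(np.array([ray("top",u,v,.052)[:2] for u,v in c[:,0]],np.float32)*1000))
cv2.imwrite("pics/c9.png",cv2.resize(g[100:310,140:420],(800,600)))
E
```

```text
[431.6 310.  270.6] 9.48 [0.3 0.2 0. ] 0.9048725636318962 0.0 23.7
((545.9592895507812, 120.52572631835938), (45.37577438354492, 15.50912094116211), 8.099395751953125)
((545.9873657226562, 120.3569107055664), (45.47604751586914, 15.527979850769043), 8.823084831237793)
```

View pics/c9.png

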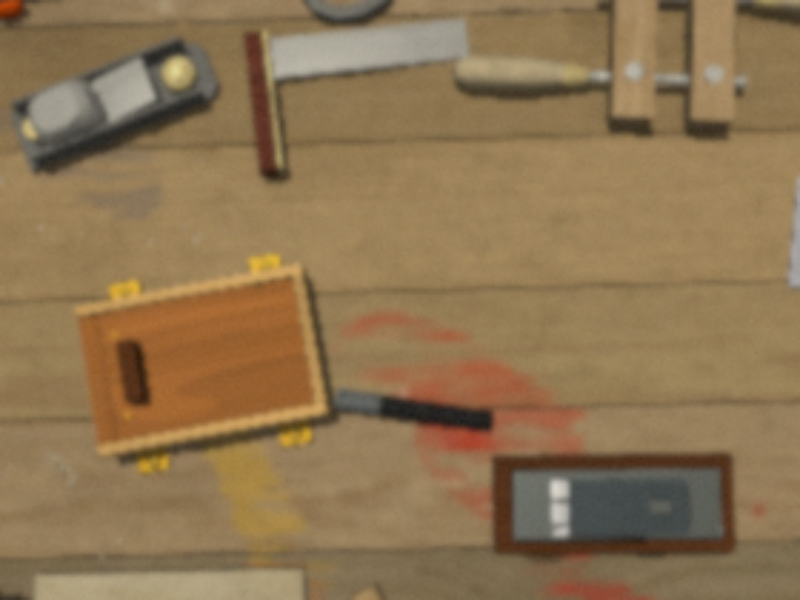

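The lid is home: the pull at (132,372) is back within 0.2 mm of where it started. The worn iron lies on the stone at (620,507), and the marker and plane haven't moved. Handing in.

```bash
python3 -c "
from h import *
print(arm.sign_off())"
```

```text
the job is handed in; nothing more can be done
None
```

The job is handed in at about 24 s: the worn iron lies flat on the oilstone, the fresh iron sits on the cork with its slot over the pin, and the lid is pushed fully home, with its pull back within 0.2 mm of its closed position.

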